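Snap the key-blank cassette into its magazine bay

TASK

Load the blue cassette of key blanks into the magazine bay on the bench: set it flat in the open mouth and slide it along the bay floor, so that it pushes the spring catch aside, until it is fully home against the end stop and the catch has sprung back behind it. Let go of it there, and leave the orange cassette where it stands.

Things in the scene. Friction and masses are not known exactly. Their poses are not given: they have to be found in the camera images.
- blue_cassette: The blue cassette of key blanks, 0.18 kg: a slick block 90 (x) x 50 (y) x 32 mm high with an upright grip rib centred on top, 56 (x) x 24 (y) x 32 mm; 64 mm high in all. Same after a half turn about z. Origin: centre of underside; x along its length, z up. Grasp the rib across its 24 mm (fingers close along y), fingertips 34 mm or more above the underside.
- orange_cassette: The orange cassette, a bystander of the same shape and size; origin and axes likewise.
- magazine_bay: Grey bay, fixed to the bench: plate 275 x 136 x 24 mm with an open-topped channel. Origin: its underside, on the channel's centre line; x points into the bay, y left, z up. Bay floor z = 24 mm. Channel 70 mm wide from x = -50 to the end stop's face at x = 110 (blue mark on top, 58 mm high); rails and catch up to 51 mm high; mouth flares to y = -58 at x = -85, +60 mm at x = -104. Cassette's length lies along x.
- bay_mouth (a point): Point on the bay floor in the open mouth, at x = -105 mm of the bay. A cassette set down with the centre of its underside here, in line with the bay, touches neither rails nor catch, with 10 mm to spare each side. Axes as the bay's: from here slide 170 mm along +x.
- bay_home (a point): Point on the bay floor, at x = 65 mm of the bay: where the centre of the cassette's underside is when it is fully home against the end stop. Axes as the bay's.
- catch (a joint): Leaf catch with red tip on the bay's left (+y): 0 rad = sprung in, grows as it is pushed out of the channel (0.1 to 0.4 while a cassette passes). Hinge at x = -72, y = 44 mm of the bay; tip at x = 6, y = 10 mm at rest. It yields to a cassette sliding in at under 10 N and springs back behind it 3 to 4 mm before home; a released cassette has up to 10 mm of play.
There are look-alikes about, which are no part of the job. There is more than one size of the blue_cassette; the job needs the largest.

How it is judged:
By the outcome, as a careful person would: the job done as asked, in the order asked, and still so for the second after the job is handed in, with the robot touching nothing.
It also fails if it takes over 48 s, if anything falls off the work surface, if the arm or the gripper's body presses on something with over 40 N, if the wrist force passes 120 N, or if a joint passes its speed limit or range.

ROBOT

A 6-joint arm with a two-finger parallel gripper is mounted at the origin on a cart in front of the work surface, level with it; the furniture and walls round the work are solid. World frame = base frame: x ahead of the robot, y to its left, z up, the work surface at z = 0. Lengths are in m, angles in rad, forces in N, time in s.
With the tool pointing down it reaches from about 0.275 to 0.725 m from the base axis. Payload 15.9 kg.
Tool frame: the origin (TCP) lies on the mounting face of the last link; the fingertips stand 173 mm ahead of it and the grasp point (between the pads) lies 155 mm ahead of it; z points along the fingers, y is the line along which they close (so a half turn about z gives the same grasp; the last joint's range is limited). The gripper opens to 85 mm and grips with 20 to 120 N. Pads are 22 mm wide; open, the fingers measure 114 mm over their backs; the gripper's body (76 mm by 85 mm) begins 54 mm behind the grasp point. The pads swing forward as they close: fully open they stand 13 mm farther back than shut.
Start: joints at [-1.304, 0.213, -0.034, 1.323, 0, 1.571], TCP at [0.132, -0.482, 0.405] pointing down, gripper open.
Joint ranges: [-2.98, 2.98], [-0.74, 1.72], [-1.14, 1.35], [-2.1, 2.04], [-1.57, 1.44], [-3.14, 3.14]. Speed limits (rad/s): [1.89, 1.89, 2.39, 2.57, 3.14, 3.14].

INTERFACE

Orientations are given as a unit quaternion [w, x, y, z].
In Python, from bench import robot gives the robot as it stands.
- The arm moves only by the tool arm_command, never from a script. Its argument "motion" is a list of rows, each a list of 3 entries, a list of its own where there are three numbers: the opening, from 0 (shut) to 1 (fully open), then the shift along the tool's x, y, z in mm, then the turn about the tool's z in rad. A call has 1 to 5 rows; each row is the pose to reach, as a shift and turn from the pose commanded when the call began, along the tool's axes at that moment; what a row does not reach only later rows make up. A row lasts 1/10 s, in which the tool goes at most 50 mm and 8.59 degrees, less where a joint would pass 70% of its speed; a pose out of reach is approached as far as the arm can. A call with a gripper value outside its range is refused whole. The fingers move at their own pace and stop on an object; "grip_force" is the grip in N (left out, the last holds). Time passes only in rows, so rows that repeat a pose let the fingers close. It gives the time, the measured TCP pose, the force, the opening and the grip force at its end, in the units of the state.
- robot.sense(): the state, without advancing time (a new reading comes with each control period).
- robot.grab_frame(name): name is "scene" or "top"; returns a dict with "image" (420x560x3 uint8, red, green, blue), "camera_matrix" (3x3 intrinsics, pixels), "dist" ([k1, k2, p1, p2, k3] as OpenCV has them; the pictures are not rectified), "xyz" and "orientation" of the camera in the world. Camera axes: x right, y up, looking along -z (the intrinsics and any distortion apply to the point x, -y, -z); pixel columns grow to the right and rows downward; lengths in m; the calibration is good to about 2 mm. A picture is of the moment at which its call begins. There is no depth.
- robot.hand_in(): hands the job in; it is judged then, once.
The state is a dict: "t": time; "joint_pos": joint angles; "joint_vel": joint speeds; "effort": joint torques, N m; "ee_pos": TCP position; "eef_rot": TCP orientation; "wrist_force": force on the tool from outside, world axes, zero at the start; "ft_torque": the same for the moment, N m; "grip_width": finger opening in m; "grasp_force": force on a finger pad.
Only numpy, scipy, OpenCV 4.12 (cv2) and the standard library are available. Lean on these libraries where they do the work, as an engineer would, in place of code of your own. Each camera call takes 0.05 s, during which the arm holds its last target. There are 200 camera calls.

## Working session

There is one attempt and no reset: what is moved stays moved. The work goes in short steps, Python scripts to look and compute and a tool call to move; the robot and the scene stay as the last step left them, time stands still between calls to the robot, and variables do not carry over. Pictures are saved under pics/ and viewed, at most 10 in all, crops included, and the job is handed in when it is done.

Besides the shell and the picture viewer there is one more tool, called after "Request:" as name(argument=value, ...), one argument or row to a line, values as JSON. arm_command: Moves the arm, as the interface text tells. Its arguments: {"type":"object","properties":{"motion":{"type":"array","items":{"type":"array"}},"grip_force":{"type":"number"}},"required":["motion"]}

```bash
mkdir -p pics; cat > h.py <<'E'
import numpy as np, cv2, pickle
from scipy.spatial.transform import Rotation as R
def ray(f,uv):
    K=np.array(f["camera_matrix"]);d=np.array(f["dist"],float)
    n=cv2.undistortPoints(np.array(uv,float).reshape(-1,1,2),K,d).reshape(-1,2)
    q=f["orientation"];Rm=R.from_quat([q[1],q[2],q[3],q[0]]).as_matrix()
    return np.array(f["xyz"]),np.c_[n[:,0],-n[:,1],-np.ones(len(n))]@Rm.T
def onz(f,uv,z):
    o,d=ray(f,uv);return o+d*((z-o[2])/d[:,2:3])
def proj(f,P):
    q=f["orientation"];Rm=R.from_quat([q[1],q[2],q[3],q[0]]).as_matrix()
    c=(np.array(P,float).reshape(-1,3)-f["xyz"])@Rm*[1,-1,-1]
    return cv2.projectPoints(c,np.zeros(3),np.zeros(3),np.array(f["camera_matrix"]),np.array(f["dist"],float))[0].reshape(-1,2)
E
python3 - <<'E'
from bench import robot
import pickle,cv2
F={n:robot.grab_frame(n) for n in("scene","top")}
pickle.dump(F,open("f.pkl","wb"))
for n,f in F.items():
    cv2.imwrite(f"pics/{n}0.png",f["image"][:,:,::-1]); print(n,f["xyz"],f["orientation"])
print(robot.sense())
E
```

```text
scene [-0.19100215  0.90614915  0.8394263 ] [-0.35829066 -0.1707236   0.40256394  0.82487789]
top [0.19513266 0.21638096 1.72708555] [ 0.72038209  0.07504439 -0.06941719 -0.68600236]
{'t': 0.1, 'joint_pos': array([-1.30398216e+00,  2.13313269e-01, -3.49982372e-02,  1.32352277e+00,
       -6.46533329e-06,  1.57081487e+00]), 'joint_vel': array([-0.00214489, -0.00184008,  0.00193283,  0.00145455,  0.00202834,
       -0.00048361]), 'effort': array([-1.45923532e-04, -6.87246037e+01,  4.87808990e+01,  1.20657793e-02,
       -5.85743737e-05, -4.33050911e-05]), 'ee_pos': array([ 0.13179159, -0.48217144,  0.40426166]), 'eef_rot': array([-5.13931140e-04,  9.91115564e-01,  1.33002514e-01, -7.22382161e-05]), 'wrist_force': array([0.03811923, 0.58882607, 0.49629938]), 'ft_torque': array([-0.04139906,  0.00479958,  0.05108371]), 'grasp_force': 0.0, 'grip_width': 0.08533621988932212}
```

View pics/scene0.png

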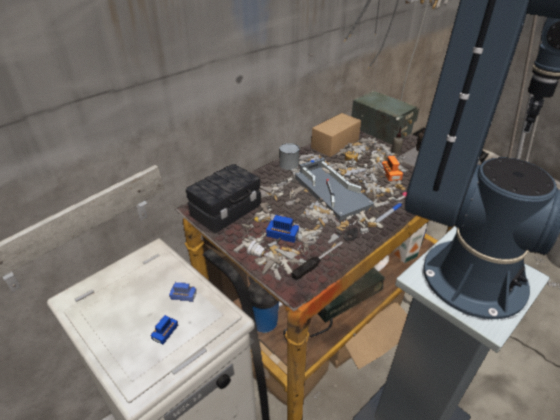

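View pics/top0.png

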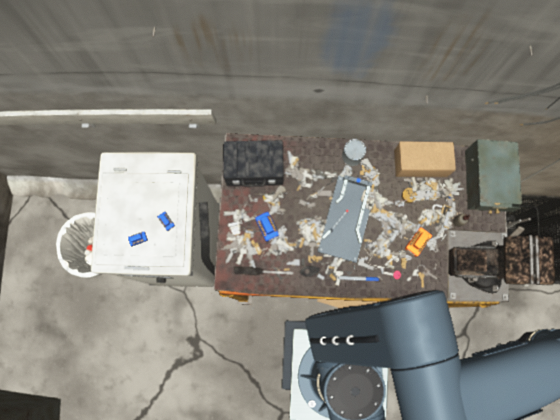

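The scene view shows a blue cassette on the bench (283,229), the bay (335,190) and the orange cassette (392,167). Two smaller blue ones stand on the white cabinet. In the top view the bench blue is at (266,226), the bay at (347,220) with its blue mark at the top end (~(358,180)), and the orange at (418,240). I'll enlarge these.

```bash
python3 - <<'E'
import pickle,cv2,numpy as np
from h import *
F=pickle.load(open("f.pkl","rb"))
t=F["top"]["image"][:,:,::-1];s=F["scene"]["image"][:,:,::-1]
cv2.imwrite("pics/tc.png",cv2.resize(t[165:270,245:385],None,fx=5.5,fy=5.5,interpolation=cv2.INTER_CUBIC))
cv2.imwrite("pics/sc.png",cv2.resize(s[145:250,255:385],None,fx=5.5,fy=5.5,interpolation=cv2.INTER_CUBIC))
for n,f in F.items():
    hsv=cv2.cvtColor(f["image"],cv2.COLOR_RGB2HSV)
    m=cv2.inRange(hsv,(105,120,60),(130,255,255))
    for c in cv2.findContours(m,0,1)[0]:
        if cv2.contourArea(c)>60:
            r=cv2.minAreaRect(c); b=onz(f,cv2.boxPoints(r),0.032)
            print(n,np.round(r[0],1),cv2.contourArea(c),np.round(onz(f,[r[0]],.032)[0],3),np.linalg.norm(b[1]-b[0]).round(3),np.linalg.norm(b[2]-b[1]).round(3))
E
```

```text
scene [163.5 328.5] 357.0 [0.41  0.714 0.032] 0.067 0.046
scene [264.5 319. ] 404.5 [0.272 0.525 0.032] 0.056 0.069
scene [282.1 227.6] 552.0 [0.483 0.271 0.032] 0.104 0.097
top [137.2 238.4] 93.0 [0.422 0.705 0.032] 0.059 0.031
top [266.5 226. ] 224.5 [0.487 0.268 0.032] 0.047 0.091
top [165.3 220.7] 84.0 [0.488 0.613 0.032] 0.029 0.059
```

View pics/tc.png

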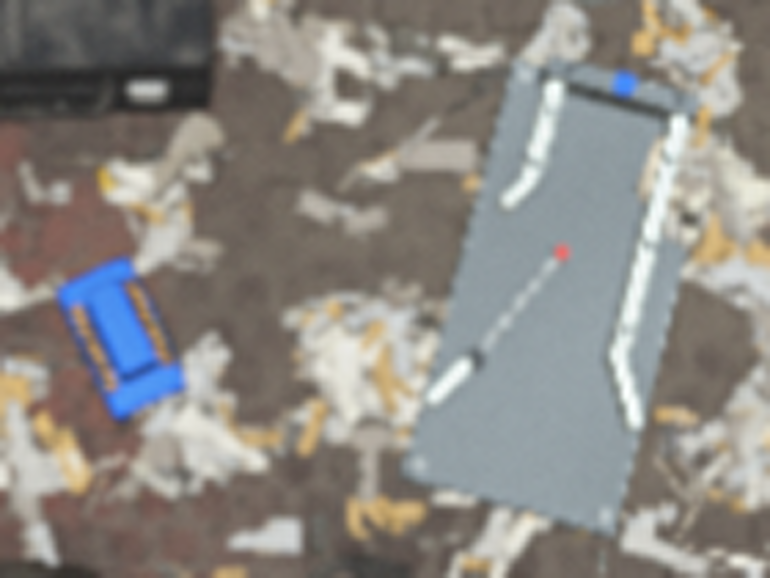

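View pics/sc.png

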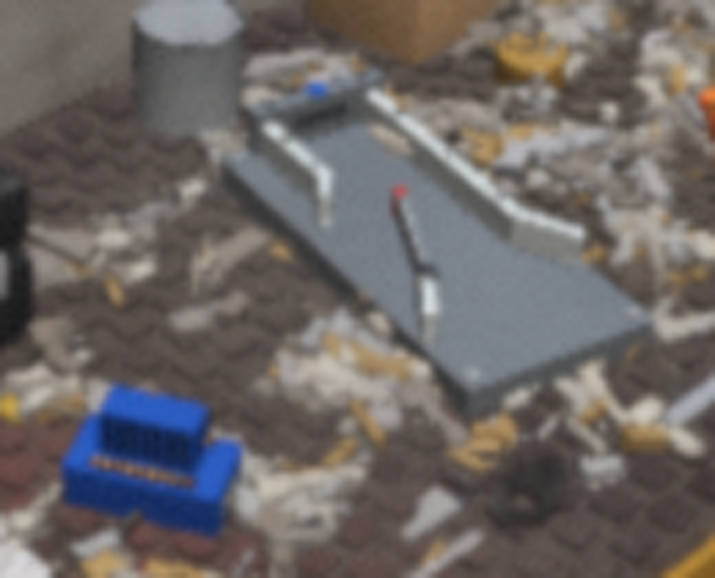

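The enlarged top crop (scale 5.5 from (245,165)) shows the following:
- **Bay plate:** corners at crop (515,62), (695,105), (612,530) and (405,470).
- **Bay details:** red tip at (562,253), blue stop mark at (624,83), hinge at (476,357).
- **Bench blue cassette:** centred near (122,340). It measures 90 mm, so it is the largest.

The scene crop agrees. Next I'll turn these into points.

```bash
cat > m.py <<'E'
from h import *
F=pickle.load(open("f.pkl","rb"));T,S=F["top"],F["scene"]
tc=lambda p:(np.array(p,float).reshape(-1,2)+.5)/5.5-.5+[245,165]
sc=lambda p:(np.array(p,float).reshape(-1,2)+.5)/5.5-.5+[255,145]
def tri(a,b):
    o1,d1=ray(T,a);o2,d2=ray(S,b);d1=d1[0];d2=d2[0]
    k=np.linalg.lstsq(np.c_[d1,-d2],o2-o1,rcond=None)[0];p,q=o1+d1*k[0],o2+d2*k[1]
    return (p+q)/2,np.linalg.norm(p-q)
def cen(f,lo,hi,box):
    x0,y0,x1,y1=box;i=f["image"][y0:y1,x0:x1];h=cv2.cvtColor(i,cv2.COLOR_RGB2HSV)
    w=(cv2.inRange(h,lo,hi)>0)*h[...,1].astype(float);y,x=np.mgrid[y0:y1,x0:x1];return [(w*x).sum()/w.sum(),(w*y).sum()/w.sum()],(w>0).sum()
E
python3 - <<'E'
from m import *
np.set_printoptions(precision=4,suppress=True)
r=[cen(f,(165,90,80),(180,255,255),b) for f,b in((T,(340,205,355,218)),(S,(322,173,335,186)))]
b=[cen(f,(105,100,60),(130,255,255),b) for f,b in((T,(350,174,366,186)),(S,(305,155,320,166)))]
print("red",r,tri(r[0][0],r[1][0]));print("mark",b,tri(b[0][0],b[1][0]))
pc=onz(T,tc([(515,62),(695,105),(612,530),(405,470)]),.024);print("plate",pc)
print([np.linalg.norm(pc[i]-pc[i-1]) for i in range(4)])
print("scene plate FL,MR,ML",onz(S,sc([(225,165),(655,322),(470,392)]),.024))
loc=np.array([(6,10),(-72,44),(-50,-35),(-85,-58),(-104,60)])/1e3
w=np.r_[onz(T,[r[0][0]],.051),onz(T,tc([(476,357),(612,352),(637,427),(432,402)]),.051)][:,:2]
def kab(l,w):
    a=l-l.mean(0);c=w-w.mean(0);th=np.arctan2((a[:,0]*c[:,1]-a[:,1]*c[:,0]).sum(),(a*c).sum())
    M=np.array([[np.cos(th),-np.sin(th)],[np.sin(th),np.cos(th)]]);o=w.mean(0)-M@l.mean(0);return o,th,w-(l@M.T+o)
print("rails",kab(loc,w))
pl=np.array([(x,y) for x,y in((1,1),(1,-1),(-1,-1),(-1,1))])*[.1375,.068]
print("plate fit",kab(pl,pc[:,:2]))
# blue cassette
for f,n,bx in((T,"top",(250,208,285,248)),(S,"scene",(262,210,305,248))):
    x0,y0,x1,y1=bx;h=cv2.cvtColor(f["image"][y0:y1,x0:x1],cv2.COLOR_RGB2HSV);m=cv2.inRange(h,(100,110,50),(130,255,255))
    c=max(cv2.findContours(m,0,1)[0],key=cv2.contourArea);print(n,np.array(cv2.minAreaRect(c)[0])+[x0,y0],cv2.minAreaRect(c)[1:])
c=onz(T,tc([(58,293),(130,260),(186,375)]),.032);print("blk",c,np.linalg.norm(c[0]-c[1]),np.linalg.norm(c[1]-c[2]))
print("riblop top",onz(T,tc([(85,291),(117,276),(160,359),(122,378)]),.064))
print("rib scene",onz(S,sc([(118,385),(208,402),(193,470),(103,450)]),.064))
print("scene blk",onz(S,sc([(62,460),(208,500),(241,441)]),.032))
E
```

```text
** On entry to DLASCL parameter number  4 had an illegal value
 ** On entry to DLASCL parameter number  4 had an illegal value
 ** On entry to DLASCL parameter number  4 had an illegal value
 ** On entry to DLASCL parameter number  4 had an illegal value
 ** On entry to DLASCL parameter number  5 had an illegal value
 ** On entry to DLASCL parameter number  4 had an illegal valuem.py:11: RuntimeWarning: invalid value encountered in scalar divide
  w=(cv2.inRange(h,lo,hi)>0)*h[...,1].astype(float);y,x=np.mgrid[y0:y1,x0:x1];return [(w*x).sum()/w.sum(),(w*y).sum()/w.sum()],(w>0).sum()
Traceback (most recent call last):
  File "m.py", line 7, in tri
    k=np.linalg.lstsq(np.c_[d1,-d2],o2-o1,rcond=None)[0];p,q=o1+d1*k[0],o2+d2*k[1]
      ~~~~~~~~~~~~~~~^^^^^^^^^^^^^^^^^^^^^^^^^^^^^^^^
numpy.linalg.LinAlgError: SVD did not converge in Linear Least Squares
```

```bash
python3 - <<'E'
s=open("m.py").read();i=s.index("def cen")
open("m.py","w").write(s[:i]+'''def cen(f,k,box):
    x0,y0,x1,y1=box;i=f["image"][y0:y1,x0:x1].astype(float)
    w=np.clip(i[...,k]-i[...,1]-40,0,None);y,x=np.mgrid[y0:y1,x0:x1];return [(w*x).sum()/w.sum(),(w*y).sum()/w.sum()],(w>0).sum()
def kab(l,w):
    a=l-l.mean(0);c=w-w.mean(0);th=np.arctan2((a[:,0]*c[:,1]-a[:,1]*c[:,0]).sum(),(a*c).sum())
    M=np.array([[np.cos(th),-np.sin(th)],[np.sin(th),np.cos(th)]]);o=w.mean(0)-M@l.mean(0);return o,th,w-(l@M.T+o)
''')
E
python3 - <<'E'
from m import *
np.set_printoptions(precision=4,suppress=True)
r=[cen(f,0,b) for f,b in((T,(340,205,355,218)),(S,(322,173,335,186)))]
b=[cen(f,2,b) for f,b in((T,(350,174,366,186)),(S,(305,155,320,166)))]
print("red",r,tri(r[0][0],r[1][0]));print("mark",b,tri(b[0][0],b[1][0]))
pc=onz(T,tc([(515,62),(695,105),(612,530),(405,470)]),.024);print("plate",pc)
print([np.linalg.norm(pc[i]-pc[i-1]) for i in range(4)])
print("scene plate FL,MR,ML",onz(S,sc([(225,165),(655,322),(470,392)]),.024))
loc=np.array([(6,10),(-72,44),(-50,-35),(-85,-58),(-104,60)])/1e3
w=np.r_[onz(T,[r[0][0]],.051),onz(T,tc([(476,357),(612,352),(637,427),(432,402)]),.051)][:,:2]
print("rails",kab(loc,w))
pl=np.array([(x,y) for x,y in((1,1),(1,-1),(-1,-1),(-1,1))])*[.1375,.068]
print("plate fit",kab(pl,pc[:,:2]))
c=onz(T,tc([(58,293),(130,260),(186,375)]),.032);print("blk",c,np.linalg.norm(c[0]-c[1]),np.linalg.norm(c[1]-c[2]))
print("rib top",onz(T,tc([(85,291),(117,276),(160,359),(122,378)]),.064))
print("rib scene",onz(S,sc([(118,385),(208,402),(193,470),(103,450)]),.064))
print("scene blk",onz(S,sc([(62,460),(208,500),(241,441)]),.032))
E
```

```text
red [([np.float64(346.6223175965665), np.float64(210.45922746781116)], np.int64(6)), ([np.float64(327.1940298507463), np.float64(179.29850746268656)], np.int64(3))] (array([0.5499, 0.0005, 0.0464]), np.float64(0.0016065423804802062))
mark [([np.float64(358.1005361930295), np.float64(179.77882037533513)], np.int64(21)), ([np.float64(312.0807453416149), np.float64(160.68944099378882)], np.int64(7))] (array([ 0.6558, -0.0353,  0.0567]), np.float64(0.0019268578315864576))
plate [[ 0.6761  0.0297  0.024 ]
 [ 0.654  -0.0847  0.024 ]
 [ 0.3841 -0.0371  0.024 ]
 [ 0.4152  0.0906  0.024 ]]
[np.float64(0.26795981694269533), np.float64(0.11654024583068576), np.float64(0.27409223944592376), np.float64(0.13143725771719203)]
scene plate FL,MR,ML [[ 0.6659  0.0353  0.024 ]
 [ 0.3764 -0.035   0.024 ]
 [ 0.4082  0.0947  0.024 ]]
rails (array([ 0.5424, -0.0069]), np.float64(-0.22281002015111073), array([[-0.0009,  0.    ],
       [ 0.0005, -0.    ],
       [ 0.0035, -0.0008],
       [-0.0025, -0.0023],
       [-0.0006,  0.0031]]))
plate fit (array([ 0.5324, -0.0004]), np.float64(-0.20433553676756078), array([[-0.0047, -0.0086],
       [ 0.0008,  0.0101],
       [ 0.0002,  0.002 ],
       [ 0.0037, -0.0035]]))
blk [[0.5131 0.3077 0.032 ]
 [0.5359 0.2646 0.032 ]
 [0.4661 0.2268 0.032 ]] 0.04872419168287612 0.07941860318011723
rib top [[0.5091 0.2898 0.064 ]
 [0.5193 0.271  0.064 ]
 [0.4699 0.2426 0.064 ]
 [0.4573 0.2647 0.064 ]]
rib scene [[0.5115 0.2692 0.064 ]
 [0.4684 0.2437 0.064 ]
 [0.4344 0.2874 0.064 ]
 [0.4774 0.3109 0.064 ]]
scene blk [[0.5139 0.308  0.032 ]
 [0.4376 0.2727 0.032 ]
 [0.4596 0.2263 0.032 ]]
```

Request:
arm_command(
  motion=[
    [1,[150,-175,0],0],
    [1,[150,-175,0],0],
    [1,[150,-175,0],0],
    [1,[150,-175,0],0],
    [1,[150,-175,0],0],
  ],
  grip_force=60,
)

```text
t: 0.6
ee_pos: [0.2307, -0.2713, 0.4046]
eef_rot: [-0.0, 0.991, 0.133, 0.0]
wrist_force: [1.0, -0.7, 0.2]
grip_width: 0.0853
grasp_force: 0.0
```

```bash
cat > go.py <<'E'
# python3 go.py x y z yaw : shift/turn in tool axes to get there
import sys; from bench import robot; from h import *
def go(x,y,z,yaw):
    s=robot.sense();q=s["eef_rot"];M=R.from_quat([q[1],q[2],q[3],q[0]]).as_matrix()
    cur=np.arctan2(M[1,0],M[0,0]);t=-((yaw-cur+np.pi/2)%np.pi-np.pi/2)
    print("t",round(s["t"],2),"pos",s["ee_pos"].round(4),"yaw",cur.round(3),"zaxis",M[:,2].round(3),"j",s["joint_pos"].round(2),"F",s["wrist_force"].round(1),"w",s["grip_width"].round(4),"gf",round(float(s["grasp_force"]),1))
    print("shift mm",((np.array([x,y,z])-s["ee_pos"])@M*1000).round(1),"turn",round(t,3))
if __name__=="__main__": go(*map(float,sys.argv[1:]))
E
python3 go.py .488 .267 .30 .48
python3 - <<'E'
from m import *
np.set_printoptions(precision=4,suppress=True)
# white rails: line fits in top view on the rail tops
i=T["image"];h=cv2.cvtColor(i,cv2.COLOR_RGB2HSV);m=cv2.inRange(h,(0,0,190),(180,50,255))
for n,(a,b) in {"right":((613,350),(680,120)),"left":((540,165),(555,85))}.items():
    P=[]
    for k in np.linspace(.05,.95,25):
        c=tc(np.array(a)*(1-k)+np.array(b)*k)[0];y=int(round(c[1]));xs=np.arange(int(c[0])-4,int(c[0])+6)
        g=np.clip(i[y,xs].astype(float).mean(-1)-190,0,None)
        if g.sum()>0:P.append([(g*xs).sum()/g.sum(),y])
    W=onz(T,P,.051)[:,:2];vx,vy,x0,y0=cv2.fitLine(W.astype(np.float32),cv2.DIST_HUBER,0,.005,.005).ravel();print(n,len(P),np.arctan(vy/vx),x0,y0)
E
```

```text
right 25 -0.23314556 0.56066716 -0.05280851
left 25 -0.22278547 0.6290884 0.013329091Traceback (most recent call last):
  File "go.py", line 8, in <module>
    if __name__=="__main__": go(*map(float,sys.argv[1:]))
                             ~~^^^^^^^^^^^^^^^^^^^^^^^^^^
  File "go.py", line 6, in go
    print("t",round(s["t"],2),"pos",s["ee_pos"].round(4),"yaw",cur.round(3),"zaxis",M[:,2].round(3),"j",s["joint_pos"].round(2),"F",s["wrist_force"].round(1),"w",s["grip_width"].round(4),"gf",round(float(s["grasp_force"]),1))
                                                                                                                                                                  ^^^^^^^^^^^^^^^^^^^^^
AttributeError: 'float' object has no attribute 'round'
```

```bash
sed -i 's/s\["grip_width"\].round(4)/round(s["grip_width"],4)/' go.py; python3 go.py .488 .267 .30 .48
```

```text
t 0.6 pos [ 0.2307 -0.2713  0.4046] yaw 0.268 zaxis [ 0.  0. -1.] j [-0.87 -0.08 -0.35  1.3   0.    2.01] F [ 1.  -0.7  0.2] w 0.0853 gf 0.0
shift mm [ 390.5 -451.1  104.9] turn -0.212
```

Request:
arm_command(
  motion=[
    [1,[163,-189,0],-0.15],
    [1,[163,-189,0],-0.3],
    [1,[163,-189,0],-0.45],
    [1,[163,-189,0],-0.6],
    [1,[163,-189,0],-0.75],
  ],
)

```text
t: 1.1
ee_pos: [0.3285, -0.0682, 0.4048]
eef_rot: [0.0, 0.889, 0.458, 0.0]
wrist_force: [1.0, -1.2, 0.6]
grip_width: 0.085
grasp_force: 0.0
```

```bash
python3 go.py .488 .267 .30 .48
```

```text
t 1.1 pos [ 0.3285 -0.0682  0.4048] yaw 0.951 zaxis [ 0. -0. -1.] j [-0.2  -0.13 -0.39  1.31 -0.    1.99] F [ 1.  -1.2  0.6] w 0.085 gf 0.0
shift mm [365.5 -65.1 104.8] turn 0.471
```

Request:
arm_command(
  motion=[
    [1,[365,-65,40],-0.15],
    [1,[365,-65,40],-0.3],
    [1,[365,-65,40],-0.45],
    [1,[365,-65,40],-0.6],
    [1,[365,-65,40],-0.75],
  ],
)

```text
t: 1.6
ee_pos: [0.4357, 0.1542, 0.3777]
eef_rot: [0.0, 0.662, 0.75, -0.0]
wrist_force: [1.3, -1.1, -0.3]
grip_width: 0.0858
grasp_force: 0.0
```

```bash
python3 go.py .488 .267 .32 .48
```

```text
t 1.6 pos [0.4357 0.1542 0.3777] yaw 1.696 zaxis [-0. -0. -1.] j [ 0.34  0.14 -0.19  1.24 -0.    1.79] F [ 1.3 -1.1 -0.3] w 0.0858 gf 0.0
shift mm [105.4  66.   57.7] turn 1.216
```

Request:
arm_command(
  motion=[
    [1,[105,66,50],-0.15],
    [1,[105,66,50],-0.3],
    [1,[105,66,50],-0.45],
    [1,[105,66,50],-0.6],
    [1,[105,66,50],-0.75],
  ],
)

```text
t: 2.1
ee_pos: [0.4885, 0.2649, 0.3268]
eef_rot: [-0.001, 0.341, 0.94, -0.001]
wrist_force: [-0.5, -0.1, 0.3]
grip_width: 0.0853
grasp_force: 0.0
```

Request:
arm_command(
  motion=[
    [1,[0,0,0],-0.15],
    [1,[0,0,0],-0.3],
    [1,[0,0,0],-0.45],
    [1,[0,0,0],-0.6],
    [1,[0,0,0],-0.75],
  ],
)

```text
t: 2.6
ee_pos: [0.4885, 0.2639, 0.3278]
eef_rot: [-0.0, -0.027, 1.0, -0.0]
wrist_force: [-0.0, -0.0, 0.3]
grip_width: 0.0857
grasp_force: 0.0
```

Request:
arm_command(
  motion=[
    [1,[0,0,0],-0.15],
    [1,[0,0,0],-0.3],
    [1,[0,0,0],-0.42],
    [1,[0,0,0],-0.42],
    [1,[0,0,0],-0.42],
  ],
)

```text
t: 3.1
ee_pos: [0.4885, 0.264, 0.3279]
eef_rot: [-0.0, -0.23, 0.973, -0.0]
wrist_force: [0.5, 0.8, 0.2]
grip_width: 0.0851
grasp_force: 0.0
```

```bash
python3 go.py .488 .267 .215 .48
```

```text
t 3.1 pos [0.4885 0.264  0.3279] yaw -2.678 zaxis [-0. -0. -1.] j [ 0.5   0.35 -0.04  1.18 -0.    0.03] F [0.5 0.8 0.2] w 0.0851 gf 0.0
shift mm [ -0.9   3.  112.9] turn -0.016
```

Request:
arm_command(
  motion=[
    [1,[-1,3,40],-0.016],
    [1,[-1,3,75],-0.016],
    [1,[-1,3,100],-0.016],
    [1,[-1,3,113],-0.016],
    [1,[-1,3,113],-0.016],
  ],
)

```text
t: 3.6
ee_pos: [0.4876, 0.2669, 0.2139]
eef_rot: [-0.001, -0.238, 0.971, -0.0]
wrist_force: [-0.5, 0.5, 0.9]
grip_width: 0.0855
grasp_force: 0.0
```

Request:
arm_command(
  motion=[
    [0,[0,0,0],0],
    [0,[0,0,0],0],
    [0,[0,0,0],0],
    [0,[0,0,0],0],
    [0,[0,0,0],0],
  ],
)

```text
t: 4.1
ee_pos: [0.4884, 0.2672, 0.2159]
eef_rot: [0.001, -0.239, 0.971, 0.0]
wrist_force: [-0.8, -1.9, 6.9]
grip_width: 0.0229
grasp_force: 59.3
```

Request:
arm_command(
  motion=[
    [0,[0,0,0],0],
    [0,[0,0,0],0],
    [0,[0,0,0],0],
    [0,[0,0,0],0],
    [0,[0,0,0],0],
  ],
)

```text
t: 4.6
ee_pos: [0.4884, 0.2672, 0.2159]
eef_rot: [0.001, -0.239, 0.971, 0.0]
wrist_force: [-1.1, -1.0, 7.1]
grip_width: 0.023
grasp_force: 59.3
```

```bash
python3 go.py .488 .267 .30 .48; python3 - <<'E'
from bench import robot
import cv2,pickle
F={n:robot.grab_frame(n) for n in("scene","top")};pickle.dump(F,open("f2.pkl","wb"))
a=F["scene"]["image"][130:270,230:400,::-1];b=F["top"]["image"][160:300,230:400,::-1]
cv2.imwrite("pics/g.png",cv2.resize(cv2.hconcat([a,b]),None,fx=2.3,fy=2.3,interpolation=cv2.INTER_CUBIC))
E
```

```text
t 4.6 pos [0.4884 0.2672 0.2159] yaw -2.658 zaxis [ 0.001  0.001 -1.   ] j [ 0.5   0.43 -0.22  0.91  0.    0.02] F [-1.1 -1.   7.1] w 0.023 gf 59.3
shift mm [  0.3  -0.  -84.1] turn 0.003
```

View pics/g.png

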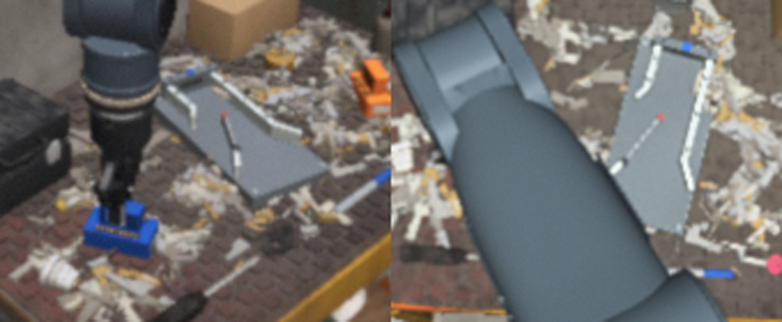

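Gripped at 23 mm: the scene half shows the fingers round the rib of the blue cassette (crop (113,215)), and the bay and orange cassette are untouched. Now I'll lift.

Request:
arm_command(
  motion=[
    [0,[0,0,-20],0],
    [0,[0,0,-55],0],
    [0,[0,0,-90],0],
    [0,[0,0,-100],0],
    [0,[0,0,-100],0],
  ],
)

```text
t: 5.2
ee_pos: [0.4885, 0.2673, 0.3165]
eef_rot: [0.001, -0.239, 0.971, 0.0]
wrist_force: [-0.1, 0.5, -3.4]
grip_width: 0.0227
grasp_force: 59.5
```

```bash
python3 go.py .4397 .016 .315 -.228
```

```text
t 5.2 pos [0.4885 0.2673 0.3165] yaw -2.658 zaxis [ 0.002  0.001 -1.   ] j [ 0.5   0.36 -0.06  1.15 -0.    0.02] F [-0.1  0.5 -3.4] w 0.0227 gf 59.5
shift mm [ 160.  -199.9    1. ] turn 0.711
```

Request:
arm_command(
  motion=[
    [0,[20,-25,0],0.1],
    [0,[45,-56,0],0.24],
    [0,[70,-88,0],0.38],
    [0,[96,-120,0],0.52],
    [0,[122,-152,0],0.65],
  ],
)

```text
t: 5.7
ee_pos: [0.4496, 0.0744, 0.3134]
eef_rot: [-0.001, 0.086, 0.996, -0.0]
wrist_force: [1.5, -1.0, -1.7]
grip_width: 0.0226
grasp_force: 59.6
```

```bash
python3 go.py .4397 .016 .29 -.228
```

```text
t 5.7 pos [0.4496 0.0744 0.3134] yaw 2.97 zaxis [-0.002 -0.    -1.   ] j [ 0.16  0.16 -0.33  1.08 -0.    0.34] F [ 1.5 -1.  -1.7] w 0.0226 gf 59.6
shift mm [ -0.3 -59.2  23.5] turn 0.056
```

Request:
arm_command(
  motion=[
    [0,[0,-35,0],0.04],
    [0,[0,-57,0],0.056],
    [0,[0,-59,0],0.056],
    [0,[0,-59,0],0.056],
    [0,[0,-59,0],0.056],
  ],
)

```text
t: 6.2
ee_pos: [0.4409, 0.0182, 0.3144]
eef_rot: [-0.001, 0.111, 0.994, 0.0]
wrist_force: [0.1, 1.2, -1.5]
grip_width: 0.0227
grasp_force: 59.6
```

```bash
python3 go.py .4397 .016 .245 -.228; python3 - <<'E'
from bench import robot
import cv2,pickle
from h import *
np.set_printoptions(precision=1,suppress=True)
f=robot.grab_frame("scene");s=robot.sense();pickle.dump(f,open("f3.pkl","wb"))
p=s["ee_pos"];q=s["eef_rot"];M=R.from_quat([q[1],q[2],q[3],q[0]]).as_matrix();th=np.arctan2(-M[1,0],-M[0,0]);print("yaw",th.round(3))
c,sn=np.cos(th),np.sin(th);W=np.array([[c,-sn,0],[sn,c,0],[0,0,1]])
L=np.array([(45,25,0),(-45,25,0),(-45,-25,0),(45,25,32),(-45,25,32),(-45,-25,32),(45,-25,32),(28,12,64),(-28,12,64),(28,-12,64),(-28,-12,64)])/1e3
z0=p[2]-.2155
uv=proj(f,L@W.T+[p[0],p[1],z0]);print(uv)
i=f["image"][:,:,::-1].copy();x,y=uv.mean(0).astype(int)
k=6;im=cv2.resize(i[y-45:y+45,x-60:x+60],None,fx=k,fy=k,interpolation=cv2.INTER_CUBIC)
for u in uv: cv2.circle(im,tuple(np.round((u-[x-60,y-45]+.5)*k-.5).astype(int).tolist()),3,(0,255,255),-1)
cv2.imwrite("pics/held.png",im);print(x-60,y-45)
E
```

```text
t 6.2 pos [0.4409 0.0182 0.3144] yaw 2.92 zaxis [-0.001  0.    -1.   ] j [ 0.04  0.13 -0.36  1.08  0.    0.26] F [ 0.1  1.2 -1.5] w 0.0227 gf 59.6
shift mm [ 0.6 -2.4 69.4] turn 0.006
yaw -0.221
[[335.2 177.3]
 [352.7 191.7]
 [365.5 186.9]
 [336.1 168.8]
 [353.9 183.1]
 [366.8 178.4]
 [348.7 164.6]
 [343.6 161.5]
 [355.  170.2]
 [349.8 159.5]
 [361.2 168. ]]
291 128
```

View pics/held.png

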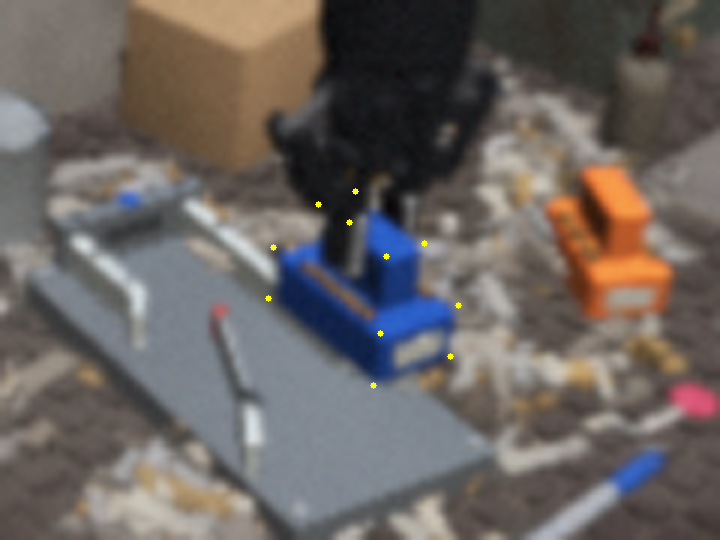

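The held view matches the predicted corners (yellow) to about 1 px. The cassette is square in the hand above the mouth, and the catch tip at (220,312) is free. Now lowering.

Request:
arm_command(
  motion=[
    [0,[0,-2,30],0.006],
    [0,[0,-2,55],0.006],
    [0,[0,-2,68],0.006],
    [0,[0,-2,70],0.006],
    [0,[0,-2,70],0.006],
  ],
)

```text
t: 6.75
ee_pos: [0.4406, 0.0162, 0.2451]
eef_rot: [-0.0, 0.114, 0.994, 0.0]
wrist_force: [-0.0, -0.7, -1.4]
grip_width: 0.0226
grasp_force: 59.6
```

Request:
arm_command(
  motion=[
    [0,[0,0,1],0],
    [0,[0,0,2],0],
    [0,[0,0,3],0],
    [0,[0,0,4],0],
    [0,[0,0,4],0],
  ],
)

```text
t: 7.25
ee_pos: [0.4405, 0.0157, 0.2411]
eef_rot: [0.0, 0.114, 0.993, 0.0]
wrist_force: [0.8, -0.3, -1.4]
grip_width: 0.0229
grasp_force: 59.6
```

```bash
python3 go.py .4397 .016 .2395 -.228
```

```text
t 7.25 pos [0.4405 0.0157 0.2411] yaw 2.913 zaxis [ 0.  0. -1.] j [ 0.04  0.2  -0.49  0.89  0.    0.26] F [ 0.8 -0.3 -1.4] w 0.0229 gf 59.6
shift mm [0.9 0.1 1.6] turn -0.001
```

Request:
arm_command(
  motion=[
    [0,[0,0,0.5],0],
    [0,[0,0,1],0],
    [0,[0,0,1.5],0],
    [0,[0,0,2],0],
    [0,[0,0,2],0],
  ],
)

```text
t: 7.75
ee_pos: [0.4408, 0.0157, 0.2399]
eef_rot: [0.001, 0.114, 0.993, 0.0]
wrist_force: [-3.7, -0.6, 15.1]
grip_width: 0.0228
grasp_force: 61.7
```

Request:
arm_command(
  motion=[
    [0,[0,0,-0.8],0],
    [0,[-10,0,-0.8],0],
    [0,[-20,0,-0.8],0],
    [0,[-32,0,-0.8],0],
    [0,[-44,0,-0.8],0],
  ],
)

```text
t: 8.25
ee_pos: [0.4845, 0.0053, 0.24]
eef_rot: [-0.0, 0.114, 0.993, -0.0]
wrist_force: [-5.1, -2.0, 8.9]
grip_width: 0.0228
grasp_force: 61.0
```

Request:
arm_command(
  motion=[
    [0,[-10,0,0],0],
    [0,[-20,0,0],0],
    [0,[-30,0,0],0],
    [0,[-40,0,0],0],
    [0,[-50,0,0],0],
  ],
)

```text
t: 8.75
ee_pos: [0.5333, -0.0061, 0.24]
eef_rot: [0.0, 0.114, 0.993, -0.0]
wrist_force: [-4.3, -1.8, 9.3]
grip_width: 0.0227
grasp_force: 60.8
```

```bash
python3 go.py .6053 -.0224 .2395 -.228
```

```text
t 8.75 pos [ 0.5333 -0.0061  0.24  ] yaw 2.913 zaxis [ 0. -0. -1.] j [-0.01  0.37 -0.25  0.95 -0.    0.22] F [-4.3 -1.8  9.3] w 0.0227 gf 60.8
shift mm [-73.8   0.5   0.5] turn -0.001
```

Request:
arm_command(
  motion=[
    [0,[-10,0,0],0],
    [0,[-20,0,0],0],
    [0,[-32,0,0],0],
    [0,[-44,0,0],0],
    [0,[-56,0,0],0],
  ],
)

```text
t: 9.25
ee_pos: [0.5878, -0.0189, 0.24]
eef_rot: [0.0, 0.114, 0.993, -0.0]
wrist_force: [-3.2, -1.6, 8.0]
grip_width: 0.0232
grasp_force: 61.0
```

Request:
arm_command(
  motion=[
    [0,[-3,0,0],0],
    [0,[-6,0,0],0],
    [0,[-9,0,0],0],
    [0,[-12,0,0],0],
    [0,[-14,0,0],0],
  ],
)

```text
t: 9.75
ee_pos: [0.6014, -0.022, 0.24]
eef_rot: [0.0, 0.114, 0.993, -0.0]
wrist_force: [-3.2, 0.7, 6.8]
grip_width: 0.0226
grasp_force: 60.8
```

```bash
python3 go.py .6053 -.0224 .2395 -.228
```

```text
t 9.75 pos [ 0.6014 -0.022   0.24  ] yaw 2.913 zaxis [ 0.001 -0.    -1.   ] j [-0.04  0.5  -0.05  1.02 -0.    0.19] F [-3.2  0.7  6.8] w 0.0226 gf 60.8
shift mm [-3.9  0.5  0.5] turn -0.001
```

Request:
arm_command(
  motion=[
    [0,[-1,0,0],0],
    [0,[-2,0,0],0],
    [0,[-3,0,0],0],
    [0,[-4,0,0],0],
    [0,[-4,0,0],0],
  ],
)

```text
t: 10.25
ee_pos: [0.6052, -0.0227, 0.24]
eef_rot: [0.0, 0.114, 0.993, 0.0]
wrist_force: [-0.6, 0.4, 6.5]
grip_width: 0.0231
grasp_force: 60.7
```

Request:
arm_command(
  motion=[
    [0,[-0.5,0,0],0],
    [0,[-1,0,0],0],
    [0,[-1.5,0,0],0],
    [0,[-2,0,0],0],
    [0,[-2,0,0],0],
  ],
)

```text
t: 10.75
ee_pos: [0.6063, -0.0229, 0.24]
eef_rot: [-0.001, 0.114, 0.993, 0.0]
wrist_force: [-11.5, 2.5, 13.4]
grip_width: 0.0228
grasp_force: 61.7
```

Stop contact (11.5 N) comes at the expected place. I'll check the catch.

Request:
arm_command(
  motion=[
    [0,[-0.6,0,0],0],
    [0,[-0.6,0,0],0],
  ],
)

```text
t: 10.95
ee_pos: [0.6065, -0.023, 0.24]
eef_rot: [-0.001, 0.114, 0.993, 0.0]
wrist_force: [-14.8, 4.0, 18.0]
grip_width: 0.0228
grasp_force: 62.3
```

```bash
python3 - <<'E'
from bench import robot
from h import *
f=robot.grab_frame("scene");pickle.dump(f,open("f4.pkl","wb"))
x0,y0,k=290,130,7;im=cv2.resize(f["image"][y0:y0+80,x0:x0+100,::-1],None,fx=k,fy=k,interpolation=cv2.INTER_CUBIC)
u=proj(f,[.5499,.0005,.047])[0];cv2.circle(im,tuple(((u-[x0,y0]+.5)*k).astype(int).tolist()),14,(0,255,255),1)
cv2.imwrite("pics/home.png",im)
E
```

```text
(no output)
```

View pics/home.png

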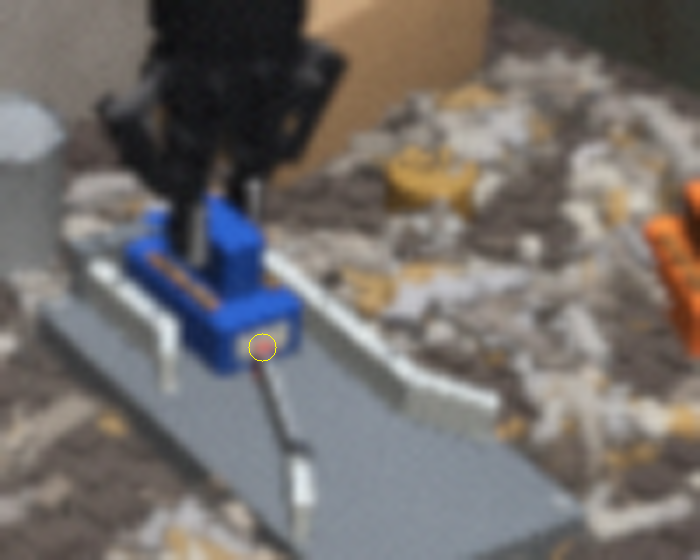

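The catch tip is back at its rest position (yellow ring at (262,347)), behind the cassette's rear face. Releasing and withdrawing.

Request:
arm_command(
  motion=[
    [0,[0.5,0,-0.8],0],
    [1,[0.5,0,-0.8],0],
    [1,[0.5,0,-0.8],0],
    [1,[0.5,0,-0.8],0],
    [1,[0.5,0,-0.8],0],
  ],
)

```text
t: 11.5
ee_pos: [0.6064, -0.0229, 0.2406]
eef_rot: [0.0, 0.114, 0.993, -0.0]
wrist_force: [-1.1, -0.5, -0.9]
grip_width: 0.0792
grasp_force: 0.0
```

Request:
arm_command(
  motion=[
    [1,[0,0,-10],0],
    [1,[0,0,-30],0],
    [1,[0,0,-60],0],
    [1,[0,0,-90],0],
    [1,[0,0,-120],0],
  ],
)

```text
t: 12.0
ee_pos: [0.606, -0.0228, 0.3629]
eef_rot: [0.0, 0.114, 0.993, 0.0]
wrist_force: [0.3, -1.4, 1.1]
grip_width: 0.0854
grasp_force: 0.0
```

Request:
arm_command(
  motion=[
    [1,[0,-45,0],0],
    [1,[0,-90,0],0],
    [1,[0,-135,0],0],
    [1,[0,-170,0],0],
    [1,[0,-180,0],0],
  ],
)

```text
t: 12.5
ee_pos: [0.5644, -0.2012, 0.3616]
eef_rot: [0.0, 0.116, 0.993, -0.0]
wrist_force: [0.1, 1.5, 0.3]
grip_width: 0.0854
grasp_force: 0.0
```

```bash
python3 - <<'E'
from bench import robot
from h import *
F={n:robot.grab_frame(n) for n in("scene","top")};s=robot.sense();print(s["t"],s["ee_pos"],s["wrist_force"],s["grip_width"])
o=[]
for n,(x0,y0) in {"scene":(290,130),"top":(310,165)}.items():
    o.append(cv2.resize(F[n]["image"][y0:y0+105,x0:x0+100,::-1],None,fx=4,fy=4,interpolation=cv2.INTER_CUBIC))
cv2.imwrite("pics/end.png",cv2.hconcat(o))
E
```

```text
12.6 [ 0.56504951 -0.19936003  0.36133454] [0.70552651 1.2465894  1.02514881] 0.08565017242728504
```

View pics/end.png

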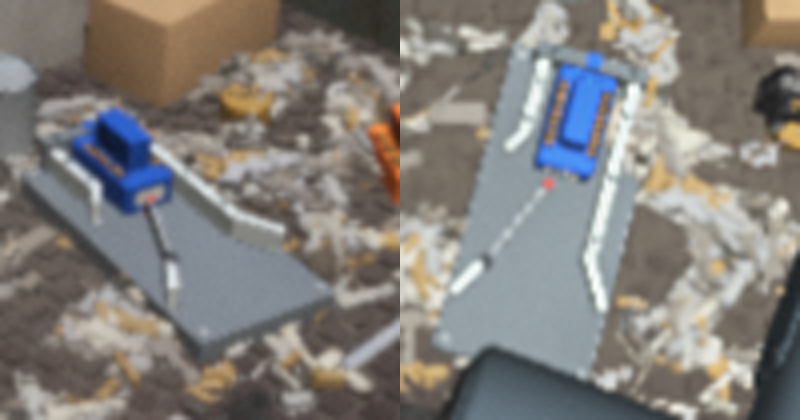

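Both views show the cassette home against the stop (top half: body at (575,118), blue mark at (595,60)). The red catch tip at (549,184) is sprung in behind it, and the gripper is clear.

```bash
python3 -c "
from bench import robot
print(robot.hand_in())"
```

```text
the job is handed in; nothing more can be done
None
```

The largest blue cassette is fully home against the end stop with the catch sprung back behind it and the gripper clear; I left the orange cassette alone and handed the job in at about 12.6 s.

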